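# Hang the muller on the retracting hook

### The arm

A 7-joint arm with a two-finger parallel gripper is mounted at the origin on a cart in front of the work surface, level with it; the furniture and walls round the work are solid. World frame = base frame: x ahead of the robot, y to its left, z up, the work surface at z = 0. Lengths are in m, angles in rad, forces in N, time in s.
With the tool pointing down it reaches from about 0.4 to 0.85 m from the base axis. Payload 10.4 kg.
Tool frame: the origin (TCP) lies on the front face of the gripper's body, between the roots of the fingers; the fingertips stand 73 mm ahead of it and the grasp point (between the pads) lies 54 mm ahead of it; z points along the fingers, y is the line along which they close (so a half turn about z gives the same grasp; the last joint's range is limited). The gripper opens to 85 mm and grips with 20 to 120 N. Pads are 22 mm wide; open, the fingers measure 114 mm over their backs; the gripper's body (76 mm by 85 mm) begins 54 mm behind the grasp point. The pads swing forward as they close: fully open they stand 13 mm farther back than shut.
Start: joints at [1.229, 0.332, -0.065, 1.46, 0.022, 1.35, -0.088], TCP at [0.196, -0.594, 0.304] pointing down, gripper open.
Joint ranges: [-2.6, 2.6], [-0.5, 2.12], [-1.47, 1.34], [0.16, 2.42], [-1.27, 4.41], [0.06, 2.06], [-2.6, 2.6]. Speed limits (rad/s): [2.22, 2.22, 2.79, 2.79, 3.14, 3.14, 3.14].

### API

Orientations are given as a unit quaternion [x, y, z, w].
In Python, from workcell import manip gives the robot as it stands.
- The arm moves only by the shell command python3 -m jog 'ROWS' [FORCE]. ROWS is JSON, a list of rows, each an object with "grip": the gripper command: -1 is fully open, 1 is shut, values between are in proportion; "slide": the shift along the tool's x, y, z in cm, a list of three; "yaw": the turn about the tool's z in rad. A call has 1 to 8 rows; each row shifts and turns the commanded pose from where the row before left it, along the tool's axes as they then stand; what a row does not reach is not made up. A row lasts 1/10 s, in which the tool goes at most 50 mm and 8.59 degrees, less where a joint would pass 70% of its speed; a pose out of reach is approached as far as the arm can. A call with a gripper value outside its range is refused whole. The fingers move at their own pace and stop on an object; FORCE is the grip in N (left out, the last holds). Time passes only in rows, so rows that do not move let the fingers close. It gives the time, the measured TCP pose, the force, the opening and the grip force at its end, in the units of the state.
- manip.get_obs(): the state, without advancing time (a new reading comes with each control period).
- manip.camera(name): name is "scene" or "top"; returns the picture (384x512x3 uint8, blue, green, red); there is no depth.
- manip.calibration(name): a dict with "vfov" (degrees; the focal length in pixels is half the picture's height over the tangent of half this angle, whatever the lens; pixels are square), "cx", "cy" (the principal point, pixels), "camera_from_world" (4x4, takes a point from world to camera coordinates). Camera axes: x right, y down, z forward; pixel columns grow to the right and rows downward; lengths in m; the calibration is good to about 2 mm. A picture is of the moment at which its call begins. calibration takes no time and is no camera call.
- manip.hand_in(): hands the job in; it is judged then, once.
Trained networks look in the newest picture that a camera, given by its name, has taken for a name from the list of things; names that differ only in an ending like _2 or _b are one class to them, and where a whole thing is asked for, a point or a joint stands for the part that bears it (a point fixed in the world has none). Each returns a list of dicts, best first, with "conf" (0 to 1); they miss things now and then, are a little off and sometimes report something else, mostly with a low value. They report only what shows in the picture. A call takes as long as a camera call.
- manip.masks_of(thing, camera): "region" (384x512 bool, what is visible of it) and "centre" ([column, row] in pixels, amid what is visible of it).
The state is a dict: "clock": time; "joint_pos": joint angles; "joint_velocities": joint speeds; "tau": joint torques, N m; "position": TCP position; "ee_rot": TCP orientation; "ft_force": force on the tool from outside, world axes, zero at the start; "torque": the same for the moment, N m; "grip_width": opening from 0.0 (shut) to 1.0 (fully open); "grasp_force": force on a finger pad.
Only numpy, scipy, OpenCV 4.12 (cv2) and the standard library are available. Lean on these libraries where they do the work, as an engineer would, in place of code of your own. Each camera call takes 0.05 s, during which the arm holds its last target. There are 200 camera calls.

### The job

Hang up the glass muller so that its ground face stays clean: take the grip of the sprung retracting hook, pull the hook down against its spring, hook it under the wire loop of the standing muller and let it rise, so that the muller hangs from the hook clear of the table. Leave the clip-top jar and the dropper bottle, which have similar wire loops, where they stand, and let go at the end.

Things in the scene. Friction and masses are not known exactly. Their poses are not given: they have to be found in the camera images.
- pull (a joint): Travel of the sleeve that carries the swing arm down the column, in m: 0 = fully up (where the spring draws it), 0.108 = bottom stop. Arm, grip and hook go down with it. The spring lifts with about 6 N net at the top, 9 N at the bottom; let go, it draws the hook up again, and it is strong enough to lift the muller to the top.
- swing (a joint): Turn of the swing arm about the upright column, in rad, growing counter-clockwise seen from above; 0 = the arm points along the -x axis of the stand (towards the robot). It turns easily, -1.2 to 1.2, and stays where it is left.
- column (a point): Point on the table on the axis of the fixed upright column (22 mm thick, about 355 mm high with the spring drum on top, on a dark steel foot 150 x 130 mm). Its axes are those of the stand.
- grip (a point): Middle of the upright black rubber grip post, 24 mm thick, on the free end of the swing arm, 215 mm from the column axis; 0.322 m above the table when fully up. The post ends 21 mm above this point; the arm's flat end (28 mm disc) is 25 mm below. Axes turn with the arm: x along the arm (14 mm wide) to the column, y across, z up.
- hook_throat (a point): Lowest inside point of the hook, 114 mm below grip (same axes), 0.208 m high when fully up. 7 mm round steel bent in the y-z plane, open upward: shank on the -y side, free tip on the +y side (the robot's left). 27 mm wide inside, +-23 mm outside; tip 22 mm higher than this point, hook's underside 7 mm lower, arm's underside 75 mm higher.
- glass_muller: The thing to hang: clear-white glass muller, waisted like a pawn, foot 52 mm in diameter, 92 mm high, about 0.2 kg, standing upright and loose on the table. Origin at the centre of its underside, z up along it. A stiff, fixed loop of 6 mm steel wire springs from its waist, in its own x-z plane, 60 mm wide between leg centres.
- glass_muller_loop (a point): Underside of the top middle of the muller's loop, 150 mm above the muller's underside, 58 mm above its glass head. The bar is nearly level there and runs along the muller's x axis, within 0.75 rad of the line to the column. It stands about 215 mm from the column axis, so the swinging hook meets its middle to within 20 mm.
- clip_jar: Bystander to leave alone: round clip-top glass jar, 82 mm across and 90 mm high, with a wire loop of the same height as the muller's (top at 156 mm), 90 mm wide in its x-z plane. Origin at the centre of its underside.
- dropper: Bystander to leave alone: slim amber dropper bottle with rubber teat, 30 mm in diameter, 98 mm high, with a wire loop of the same height (top at 156 mm), 56 mm wide in its x-z plane. Origin at the centre of its underside. Muller, jar and bottle stand side by side on an arc about the column, in any order, 80 mm or more between centres.

How it is judged:
On the way, in this order (a step that is already met when the one before it is completed fails the run):
1. the hook is pulled down at least 60 mm while the muller still stands on the table (value of joint pull above 0.06 m and height (world z) of glass_muller below 0.012 m), for 0.1 s.
2. the hook, still pulled down, has its throat under the loop of the standing muller (value of joint pull above 0.04 m and distance between hook_throat and glass_muller_loop below 0.027 m and height (world z) of glass_muller below 0.012 m), for 0.02 s.
At the end, for the whole second after the job is handed in: The muller hangs by its loop in the throat of the hook (the middle of the loop's bar within 27 mm of the throat), foot down (within 0.6 rad of upright), its underside more than 30 mm above the table, the hook risen to within 30 mm of its top, nearly at rest (under 0.08 m/s) (distance between hook_throat and glass_muller_loop below 0.027 m and height (world z) of glass_muller above 0.03 m and value of joint pull below 0.03 m and angle between glass_muller's own z axis and vertical below 0.6 rad and linear speed of glass_muller below 0.08 m/s); the robot touches nothing.
It fails at once if the clip-top jar is disturbed (shifted more than 30 mm) (distance of clip_jar from where it was at the start of the episode above 0.03 m).
It fails at once if the dropper bottle is disturbed (shifted more than 30 mm) (distance of dropper from where it was at the start of the episode above 0.03 m).
It also fails if it takes over 43 s, if anything falls off the work surface, if the arm or the gripper's body presses on something with over 40 N, if the wrist force passes 120 N, or if a joint passes its speed limit or range.

## Working session

There is one attempt and no reset: what is moved stays moved. The work goes in short steps, Python scripts to look and compute and a shell command to move; the robot and the scene stay as the last step left them, time stands still between calls to the robot, and variables do not carry over. Pictures are saved under pics/ and viewed, at most 10 in all, crops included, and the job is handed in when it is done.

```bash
mkdir -p pics; cat > h.py <<'E'
import numpy as np, cv2
from workcell import manip
def cam(n):
    c=manip.calibration(n); f=192/np.tan(np.radians(c["vfov"])/2)
    K=np.array([[f,0,c["cx"]],[0,f,c["cy"]],[0,0,1]]); return K,np.array(c["camera_from_world"])
def proj(n,p):
    K,T=cam(n); q=K@(T[:3,:3]@np.array(p,float)+T[:3,3]); return q[:2]/q[2]
def ray(n,uv):
    K,T=cam(n); R=T[:3,:3]; o=-R.T@T[:3,3]; d=R.T@np.linalg.inv(K)@[uv[0],uv[1],1]; return o,d/np.linalg.norm(d)
def atz(n,uv,z):
    o,d=ray(n,uv); return o+d*(z-o[2])/d[2]
def tri(uv1,uv2,n1="scene",n2="top"):
    o1,d1=ray(n1,uv1);o2,d2=ray(n2,uv2)
    s=np.linalg.lstsq(np.c_[d1,-d2],o2-o1,rcond=None)[0]; a=o1+s[0]*d1;b=o2+s[1]*d2
    return (a+b)/2,np.linalg.norm(a-b)
E
python3 - <<'E'
from h import *
np.set_printoptions(precision=3,suppress=True)
ims=[]
for n in("scene","top"):
    im=manip.camera(n); cv2.imwrite(f"pics/{n}0.png",im)
    o,_=ray(n,(256,192)); print(n,o, cam(n)[0][0,0])
    for t in("glass_muller","clip_jar","dropper","grip","hook_throat"):
        for r in manip.masks_of(t,n)[:2]:
            ys,xs=np.where(r["region"]); print(t,round(r["conf"],2),np.round(r["centre"]),(xs.min(),xs.max(),ys.min(),ys.max()) if len(xs) else 0)
print(manip.get_obs())
E
```

```text
scene [-0.022  0.43   0.746] 407.9453547524905
glass_muller 0.74 [238. 266.] (np.int64(227), np.int64(248), np.int64(228), np.int64(287))
glass_muller 0.33 [270. 155.] (np.int64(235), np.int64(300), np.int64(123), np.int64(208))
clip_jar 0.82 [306. 243.] (np.int64(293), np.int64(324), np.int64(206), np.int64(266))
dropper 0.59 [282. 259.] (np.int64(275), np.int64(290), np.int64(225), np.int64(279))
grip 0.92 [286. 164.] (np.int64(234), np.int64(300), np.int64(130), np.int64(208))
hook_throat 0.61 [289. 163.] (np.int64(235), np.int64(300), np.int64(130), np.int64(208))
top [0.525 0.063 1.056] 378.0047869543538
glass_muller 0.51 [236. 217.] (np.int64(228), np.int64(246), np.int64(199), np.int64(225))
clip_jar 0.97 [310. 218.] (np.int64(295), np.int64(325), np.int64(200), np.int64(237))
dropper 0.58 [276. 227.] (np.int64(268), np.int64(279), np.int64(215), np.int64(238))
dropper 0.32 [285. 176.] (np.int64(274), np.int64(295), np.int64(119), np.int64(228))
grip 0.77 [287. 171.] (np.int64(273), np.int64(294), np.int64(118), np.int64(227))
grip 0.51 [284. 142.] (np.int64(254), np.int64(301), np.int64(88), np.int64(227))
hook_throat 0.93 [285. 178.] (np.int64(273), np.int64(295), np.int64(117), np.int64(228))
hook_throat 0.25 [236. 217.] (np.int64(228), np.int64(246), np.int64(200), np.int64(225))
{'clock': 0.6, 'joint_pos': array([ 1.229,  0.332, -0.065,  1.46 ,  0.022,  1.35 , -0.089]), 'joint_velocities': array([ 0.   , -0.   ,  0.001, -0.   ,  0.001,  0.002, -0.001]), 'tau': array([  0.   , -62.494,   0.049, -39.168,   0.016,   0.002,   0.   ]), 'position': array([ 0.196, -0.594,  0.304]), 'ee_rot': array([0.987, 0.159, 0.   , 0.   ]), 'ft_force': array([ 0.7  ,  0.618, -0.157]), 'torque': array([ 0.027, -0.054,  0.011]), 'grasp_force': 0.0, 'grip_width': 0.9989200675118352}
```

View pics/scene0.png

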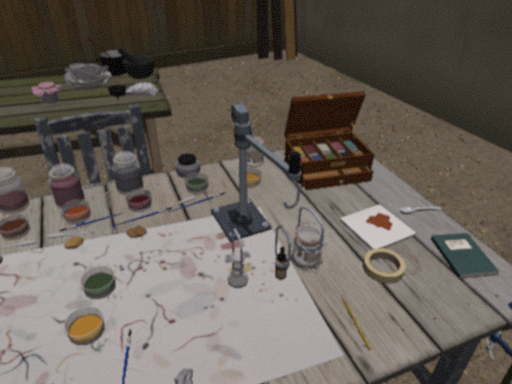

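View pics/top0.png

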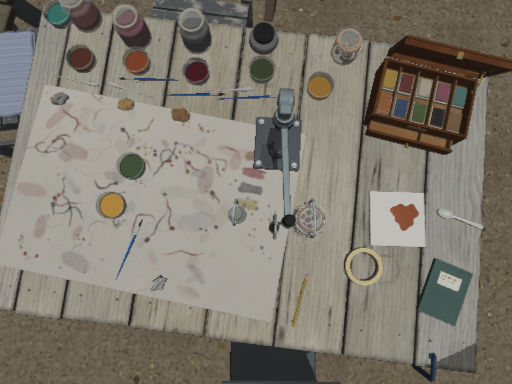

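The muller is leftmost, with the dropper in the middle and the jar on the right. The arm's grip is up at about (289,221) in top, between the dropper and the jar. I'll enlarge crops to get precise points.

```bash
python3 - <<'E'
import cv2,numpy as np
a=cv2.imread("pics/scene0.png")[110:300,215:335]; b=cv2.imread("pics/top0.png")[120:245,220:330]
a=cv2.resize(a,None,fx=3,fy=3,interpolation=cv2.INTER_CUBIC); b=cv2.resize(b,None,fx=4,fy=4,interpolation=cv2.INTER_CUBIC)
b=cv2.copyMakeBorder(b,0,570-500,0,0,cv2.BORDER_CONSTANT)
cv2.imwrite("pics/crop.png",np.hstack([a,b]))
E
```

```text
(no output)
```

View pics/crop.png

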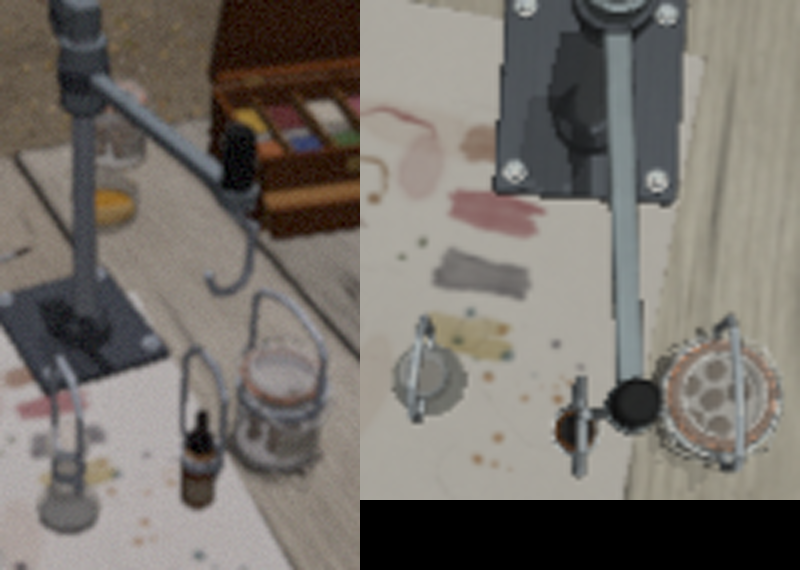

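```bash
python3 - <<'E'
from h import *
np.set_printoptions(precision=3,suppress=True)
g,e=tri((294.7,153.5),(288.5,220.5)); print("posttop",g,e)
m,e=tri((235.7,230),(235.2,212.5)); print("loop",m,e)
for p in((236.25,201),(234.25,224)): print("loopend",atz("top",p,.14))
print("loop@.153",atz("top",(235.2,212.5),.153),"post@.343",atz("top",(288.5,220.5),.343))
for n,p in(("dr",(275,226.5)),("jar",(312.5,218))): print(n,atz("top",p,.153))
# foot bottom corners visible
for p in((255,167.5),(299.5,170),(300.5,121)): print("foot",atz("top",p,.01))
print("drum scene",atz("scene",(242,195),.1))
E
```

```text
posttop [0.564 0.007 0.34 ] 0.0029330076264245677
loop [0.593 0.123 0.162] 0.012154501097008566
loopend [0.62  0.117 0.14 ]
loopend [0.564 0.121 0.14 ]
loop@.153 [0.591 0.118 0.153] post@.343 [0.563 0.006 0.343]
dr [0.558 0.023 0.153]
jar [ 0.579 -0.066  0.153]
foot [0.728 0.073 0.01 ]
foot [ 0.722 -0.052  0.01 ]
foot [ 0.864 -0.056  0.01 ]
drum scene [0.786 0.014 0.1  ]
```

```bash
python3 - <<'E'
from h import *
np.set_printoptions(precision=3,suppress=True)
a=atz("top",(285.5,135),.297);b=atz("top",(286.75,212.5),.297);u=(a-b)/np.linalg.norm(a-b);print(a,b,u)
g=np.array([.5635,.0065]); c=g+.215*u[:2]; print("col",c)
m=np.array([.591,.1185]); v=m-c; r=np.hypot(*v); print("r",r, "ang",np.arctan2(v[0]*-1,v[1]))
ag=np.arctan2(*(g-c)[::-1]); am=np.arctan2(v[1],v[0])
for off in (0,.02,.04,.045,.05,.055,.06):
    t=am+off/.215; q=c+.215*np.array([np.cos(t),np.sin(t)]); print(off,"grip",q,"swing from now",((t-ag)+np.pi)%(2*np.pi)-np.pi)
for n,p in(("d",(.558,.023)),("j",(.579,-.066))): print(n,np.hypot(*(np.array(p)-c)),np.hypot(*(np.array(p)-m)))
for z in(.343,.31):print(proj("scene",[*c,z]))
E
```

```text
[0.741 0.008 0.297] [0.581 0.006 0.297] [1.    0.014 0.   ]
col [0.778 0.01 ]
r 0.21684367683253752 ang 1.0443125233389154
0 grip [0.593 0.118] swing from now -0.5406090546523998
0.02 grip [0.583 0.1  ] swing from now -0.4475857988384462
0.04 grip [0.576 0.081] swing from now -0.3545625430244925
0.045 grip [0.574 0.077] swing from now -0.3313067290710041
0.05 grip [0.573 0.072] swing from now -0.3080509151175157
0.055 grip [0.571 0.067] swing from now -0.2847951011640273
0.06 grip [0.57  0.062] swing from now -0.2615392872105389
d 0.22088922278753853 0.10104083332989686
j 0.2133014415355567 0.18488983206223106
[244.566 112.986]
[244.597 125.626]
```

```bash
python3 -m jog '[{"grip":-1,"slide":[0,0,-4],"yaw":0.14},{"grip":-1,"slide":[0,0,-4],"yaw":0.14},{"grip":-1,"slide":[0,0,-4],"yaw":0.04},{"grip":-1,"slide":[0,0,-4],"yaw":0},{"grip":-1,"slide":[2.3,-3.8,0],"yaw":0},{"grip":-1,"slide":[2.3,-3.8,0],"yaw":0},{"grip":-1,"slide":[2.3,-3.8,0],"yaw":0},{"grip":-1,"slide":[2.3,-3.8,0],"yaw":0}]' 60; python3 -c "
from h import *;o=manip.get_obs();print(o['joint_pos'],o['ee_rot'])"
```

```text
clock: 1.4
position: [0.2888, -0.4399, 0.4641]
ee_rot: [1.0, -0.001, 0.0, 0.0]
ft_force: [0.7, -0.3, -0.1]
grip_width: 1.001
grasp_force: 0.0
[ 1.0184058   0.08377589 -0.12501083  1.42722509  0.01064334  1.63075887
 -0.67759416] [ 9.99999765e-01 -6.34799861e-04  7.62578986e-05  2.46773444e-04]
```

```bash
python3 -m jog '[{"grip":-1,"slide":[2.5,-4.1,0],"yaw":0},{"grip":-1,"slide":[2.5,-4.1,0],"yaw":0},{"grip":-1,"slide":[2.5,-4.1,0],"yaw":0},{"grip":-1,"slide":[2.5,-4.1,0],"yaw":0},{"grip":-1,"slide":[2.5,-4.1,0],"yaw":0},{"grip":-1,"slide":[2.5,-4.1,0],"yaw":0},{"grip":-1,"slide":[2.5,-4.1,0],"yaw":0},{"grip":-1,"slide":[2.5,-4.1,0],"yaw":0}]'
python3 -m jog '[{"grip":-1,"slide":[2.5,-4.1,0],"yaw":0},{"grip":-1,"slide":[2.5,-4.1,0],"yaw":0},{"grip":-1,"slide":[2.4,-3.6,0],"yaw":0},{"grip":-1,"slide":[0,0,0],"yaw":0}]'; python3 -c "
from h import *;o=manip.get_obs();print(o['joint_pos'])"
```

```text
clock: 2.2
position: [0.489, -0.112, 0.4643]
ee_rot: [1.0, -0.001, 0.0, 0.0]
ft_force: [1.1, -0.1, 0.1]
grip_width: 1.003
grasp_force: 0.0
clock: 2.6
position: [0.5638, 0.01, 0.463]
ee_rot: [1.0, 0.004, -0.0, -0.002]
ft_force: [0.2, -0.0, -0.5]
grip_width: 0.999
grasp_force: 0.0
[ 0.41789537  0.21774349 -0.62850401  1.31072705  0.1244606   1.65342681
 -1.75272076]
```

```bash
python3 -m jog '[{"grip":-1,"slide":[0,0.3,0],"yaw":-0.14},{"grip":-1,"slide":[0,0,-0.1],"yaw":-0.14},{"grip":-1,"slide":[0,0,1.5],"yaw":-0.14},{"grip":-1,"slide":[0,0,2],"yaw":-0.08},{"grip":-1,"slide":[0,0,2],"yaw":0},{"grip":-1,"slide":[0,0,1.6],"yaw":0},{"grip":-1,"slide":[0,0,1],"yaw":0},{"grip":-1,"slide":[0,0,0],"yaw":0}]'; python3 -c "
from h import *;o=manip.get_obs();print(o['joint_pos']);manip.camera('scene')
im=manip.camera('scene');im2=manip.camera('top')
cv2.imwrite('pics/c2.png',np.hstack([cv2.resize(im[100:300,210:340],(390,600)),cv2.resize(im2[100:250,210:310],(400,600))]))"
```

```text
clock: 3.4
position: [0.5622, 0.0005, 0.3829]
ee_rot: [0.969, 0.247, -0.001, -0.0]
ft_force: [0.4, -0.1, 0.0]
grip_width: 1.001
grasp_force: 0.0
[ 0.48515673  0.22525154 -0.67152617  1.47336137  0.13982462  1.49333808
 -1.25758396]
```

View pics/c2.png

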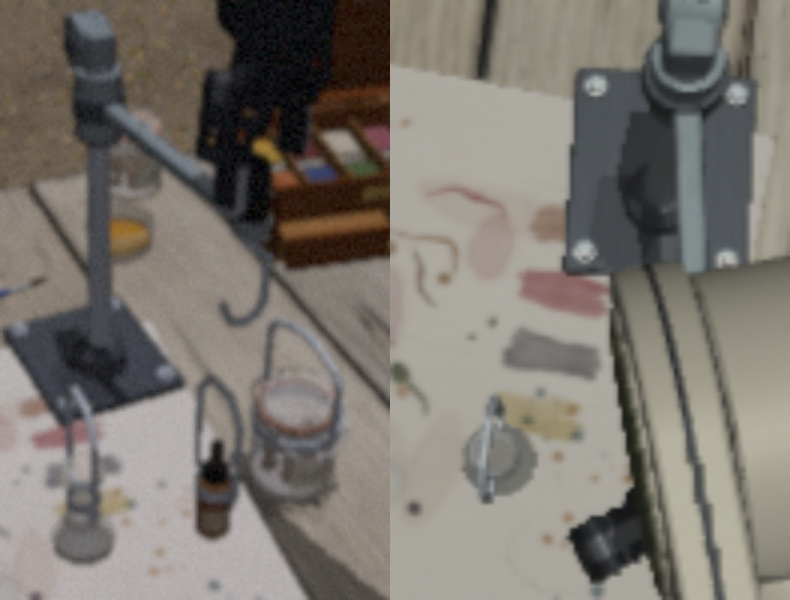

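The open fingers straddle the grip post without touching the jar or dropper loops. I'll centre them and close.

```bash
python3 -m jog '[{"grip":-1,"slide":[0.4,-0.45,0.3],"yaw":0},{"grip":0.2,"slide":[0,0,0],"yaw":0},{"grip":1,"slide":[0,0,0],"yaw":0},{"grip":1,"slide":[0,0,0],"yaw":0},{"grip":1,"slide":[0,0,0],"yaw":0},{"grip":1,"slide":[0,0,0],"yaw":0},{"grip":1,"slide":[0,0,0],"yaw":0},{"grip":1,"slide":[0,0,0],"yaw":0}]' 60
```

```text
clock: 4.35
position: [0.564, 0.0068, 0.381]
ee_rot: [0.969, 0.247, 0.0, 0.0]
ft_force: [-1.1, 0.4, -0.1]
grip_width: 0.258
grasp_force: 58.6
```

```bash
python3 -m jog '[{"grip":1,"slide":[0.395,-0.72,0],"yaw":0.0385},{"grip":1,"slide":[0.395,-0.72,0],"yaw":0.0385},{"grip":1,"slide":[0.395,-0.72,0],"yaw":0.0385},{"grip":1,"slide":[0.395,-0.72,0],"yaw":0.0385},{"grip":1,"slide":[0.395,-0.72,0],"yaw":0.0385},{"grip":1,"slide":[0.395,-0.72,0],"yaw":0.0385},{"grip":1,"slide":[0.395,-0.72,0],"yaw":0.0385},{"grip":1,"slide":[0.395,-0.72,0],"yaw":0.0385}]'
```

```text
clock: 5.15
position: [0.5725, 0.0724, 0.3809]
ee_rot: [0.996, 0.095, -0.001, -0.0]
ft_force: [-3.3, 0.4, 0.9]
grip_width: 0.256
grasp_force: 58.8
```

```bash
python3 -m jog '[{"grip":1,"slide":[0,0,1],"yaw":0},{"grip":1,"slide":[0,0,1.5],"yaw":0},{"grip":1,"slide":[0,0,1.5],"yaw":0},{"grip":1,"slide":[0,0,1.5],"yaw":0},{"grip":1,"slide":[0,0,1.5],"yaw":0},{"grip":1,"slide":[0,0,1.5],"yaw":0},{"grip":1,"slide":[0,0,1],"yaw":0},{"grip":1,"slide":[0,0,0],"yaw":0}]' 80; python3 -c "
from h import *
im=manip.camera('scene');im2=manip.camera('top')
cv2.imwrite('pics/c3.png',np.hstack([cv2.resize(im[100:300,210:340],(390,600)),cv2.resize(im2[100:250,210:310],(400,600))]))"
```

```text
clock: 5.95
position: [0.5721, 0.0722, 0.2852]
ee_rot: [0.995, 0.096, -0.001, -0.0]
ft_force: [-8.0, 2.3, 8.3]
grip_width: 0.253
grasp_force: 79.3
```

View pics/c3.png

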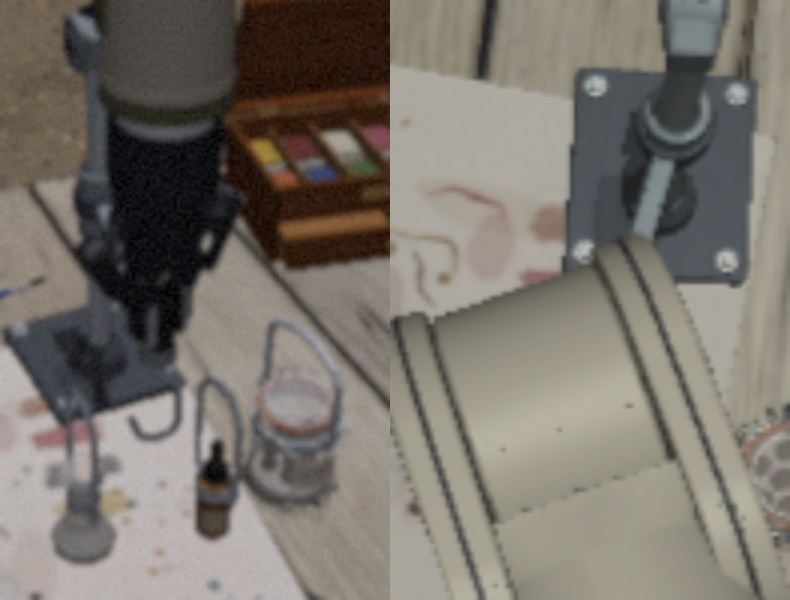

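Hook is down between the muller and the dropper, with its tip (crop ~(133,420)) on the right of the muller's loop. I'll check its height and the remaining swing.

```bash
python3 - <<'E'
from h import *
p=lambda q:((proj("scene",q)-[210,100])*3).round(0)
c=np.array([.778,.010]); g=np.array([.5723,.0723]); a=(c-g)/np.hypot(*(c-g)); y=np.array([-a[1],a[0]])
print("r",np.hypot(*(c-g)))
for z in(.106,.112,.118): print(z,"throat-under",p([*g,z-3.5e-3]),"tip",p([*(g+.017*y),z+.022]))
print("loop",p([.591,.1185,.153]),"ends",p([.62,.117,.14]),p([.564,.121,.14]))
m=np.array([.591,.1185]); 
r=m-g; print("along tangent",r@y,"radial",r@a)
E
```

```text
r 0.21492738308554357
0.106 throat-under [157. 446.] tip [136. 424.]
0.112 throat-under [158. 440.] tip [136. 418.]
0.118 throat-under [158. 434.] tip [136. 412.]
loop [ 92. 400.] ends [ 76. 391.] [106. 436.]
along tangent 0.04963699760748433 radial 0.004505382171868632
```

```bash
python3 -m jog '[{"grip":1,"slide":[0.41,-0.745,0],"yaw":0.0395},{"grip":1,"slide":[0.41,-0.745,0],"yaw":0.0395},{"grip":1,"slide":[0.41,-0.745,0],"yaw":0.0395},{"grip":1,"slide":[0.41,-0.745,0],"yaw":0.0395},{"grip":1,"slide":[0.41,-0.745,0],"yaw":0.0395},{"grip":1,"slide":[0.41,-0.745,0],"yaw":0.0395},{"grip":1,"slide":[0,0,0],"yaw":0}]'; python3 -c "
from h import *
im=manip.camera('scene')
cv2.imwrite('pics/c4.png',cv2.resize(im[170:310,210:310],(571,800))[:600])"
```

```text
clock: 6.75
position: [0.5928, 0.1207, 0.2866]
ee_rot: [1.0, -0.022, -0.0, -0.001]
ft_force: [-8.4, 2.7, 7.5]
grip_width: 0.253
grasp_force: 79.7
```

View pics/c4.png

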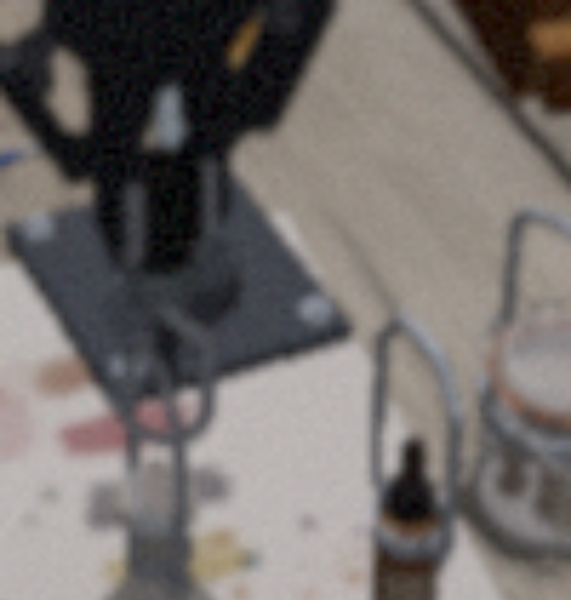

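```bash
python3 - <<'E'
from h import *
np.set_printoptions(precision=4,suppress=True)
print("foot scene",atz("scene",(238,279.5),.01),"foot top",atz("top",(237.7,215),.01),"loop top",atz("top",(235.2,212.5),.15))
m=[.591,.1185]
for z in(.0,.05,.15): print(proj("scene",[*m,z]))
c=np.array([.778,.010]);g=np.array([.5928,.1207]);print(np.hypot(*(g-c)),proj("scene",[*g,.109]))
r=manip.masks_of("glass_muller","scene")
for q in r[:2]:
  ys,xs=np.where(q["region"]); print(q["conf"],q["centre"],xs.min(),xs.max(),ys.min(),ys.max())
E
```

```text
foot scene [0.5917 0.1267 0.01  ] foot top [0.5943 0.1199 0.01  ] loop top [0.591  0.1183 0.15  ]
[241.1807 281.3586]
[241.0314 266.6511]
[240.7043 234.4412]
0.2157626705433542 [239.6209 247.964 ]
```

```bash
python3 -m jog '[{"grip":1,"slide":[0.19,-0.35,0],"yaw":0.018},{"grip":1,"slide":[0,0,-0.8],"yaw":0},{"grip":1,"slide":[0,0,-0.8],"yaw":0},{"grip":1,"slide":[0,0,-0.6],"yaw":0},{"grip":1,"slide":[0,0,-0.5],"yaw":0},{"grip":1,"slide":[0,0,-0.3],"yaw":0},{"grip":1,"slide":[0,0,0],"yaw":0}]'; python3 -c "
from h import *
im=manip.camera('scene')
cv2.imwrite('pics/c5.png',cv2.resize(im[170:310,210:310],(571,800))[:600])"
```

```text
clock: 7.55
position: [0.5945, 0.1234, 0.317]
ee_rot: [1.0, -0.031, -0.0, -0.001]
ft_force: [-9.0, 4.0, 6.8]
grip_width: 0.254
grasp_force: 79.4
```

View pics/c5.png

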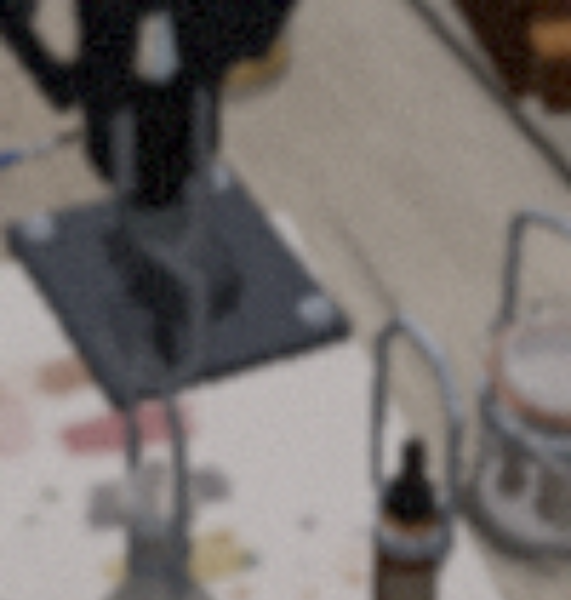

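The hook's throat (about (165,388)) now sits just under the loop and the muller is still standing. I'll raise it gently.

```bash
python3 -m jog '[{"grip":1,"slide":[0,0,-0.4],"yaw":0},{"grip":1,"slide":[0,0,-0.4],"yaw":0},{"grip":1,"slide":[0,0,-0.6],"yaw":0},{"grip":1,"slide":[0,0,-0.8],"yaw":0},{"grip":1,"slide":[0,0,-0.8],"yaw":0},{"grip":1,"slide":[0,0,-0.8],"yaw":0},{"grip":1,"slide":[0,0,-0.8],"yaw":0},{"grip":1,"slide":[0,0,-0.8],"yaw":0}]'
python3 -m jog '[{"grip":1,"slide":[0,0,-0.5],"yaw":0},{"grip":1,"slide":[0,0,-0.3],"yaw":0},{"grip":1,"slide":[0,0,0],"yaw":0},{"grip":1,"slide":[0,0,0],"yaw":0},{"grip":1,"slide":[0,0,0],"yaw":0}]';  python3 -c "
from h import *
im=manip.camera('scene');
cv2.imwrite('pics/c6.png',cv2.resize(im[100:300,210:340],(390,600)))"
```

```text
clock: 8.4
position: [0.5944, 0.1229, 0.3702]
ee_rot: [1.0, -0.031, -0.001, -0.0]
ft_force: [-5.8, 3.2, 3.1]
grip_width: 0.258
grasp_force: 78.7
clock: 8.9
position: [0.5944, 0.1231, 0.3781]
ee_rot: [1.0, -0.031, -0.001, -0.0]
ft_force: [-7.6, 3.1, 4.3]
grip_width: 0.256
grasp_force: 78.9
```

View pics/c6.png

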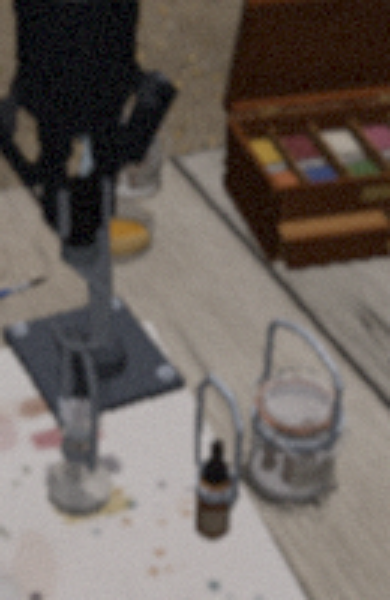

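The muller hangs on the hook: its foot is at crop (80,490), raised from about (83,535). I'll finish the rise and release gently.

```bash
python3 -m jog '[{"grip":1,"slide":[0,0,-0.3],"yaw":0},{"grip":1,"slide":[0,0,0],"yaw":0},{"grip":0.3,"slide":[0,0,0],"yaw":0},{"grip":0.1,"slide":[0,0,0],"yaw":0},{"grip":-0.3,"slide":[0,0,0],"yaw":0},{"grip":-0.7,"slide":[0,0,0],"yaw":0},{"grip":-1,"slide":[0,0,0],"yaw":0},{"grip":-1,"slide":[0,0,0],"yaw":0}]' 40
python3 -m jog '[{"grip":-1,"slide":[0,0,-1],"yaw":0},{"grip":-1,"slide":[0,0,-2],"yaw":0},{"grip":-1,"slide":[0,0,-3],"yaw":0},{"grip":-1,"slide":[0,0,-3],"yaw":0},{"grip":-1,"slide":[0,0,-1],"yaw":0},{"grip":-1,"slide":[0,0,0],"yaw":0},{"grip":-1,"slide":[0,0,0],"yaw":0},{"grip":-1,"slide":[0,0,0],"yaw":0}]'
python3 -m jog '[{"grip":-1,"slide":[0,0,0],"yaw":0},{"grip":-1,"slide":[0,0,0],"yaw":0},{"grip":-1,"slide":[0,0,0],"yaw":0},{"grip":-1,"slide":[0,0,0],"yaw":0},{"grip":-1,"slide":[0,0,0],"yaw":0},{"grip":-1,"slide":[0,0,0],"yaw":0},{"grip":-1,"slide":[0,0,0],"yaw":0},{"grip":-1,"slide":[0,0,0],"yaw":0}]'
python3 -c "
from h import *
im0=manip.camera('scene')
for i in range(12): im=manip.camera('scene')
print(cv2.absdiff(im,im0)[180:290,220:260].mean(),cv2.absdiff(im,im0)[280:380,100:200].mean())
cv2.imwrite('pics/c7.png',np.hstack([cv2.resize(i[100:300,210:340],(390,600)) for i in (im0,im)]))"
```

```text
clock: 9.75
position: [0.5954, 0.1218, 0.3809]
ee_rot: [0.999, -0.032, 0.0, 0.0]
ft_force: [0.0, -0.4, 0.5]
grip_width: 1.001
grasp_force: 0.0
clock: 10.55
position: [0.5953, 0.1216, 0.4794]
ee_rot: [0.999, -0.032, -0.001, 0.0]
ft_force: [-0.1, -0.1, -0.1]
grip_width: 1.0
grasp_force: 0.0
clock: 11.35
position: [0.5954, 0.1218, 0.4809]
ee_rot: [0.999, -0.032, 0.0, 0.0]
ft_force: [-1.1, 1.2, -0.8]
grip_width: 1.002
grasp_force: 0.0
2.950151515151515 2.5200666666666667
```

View pics/c7.png

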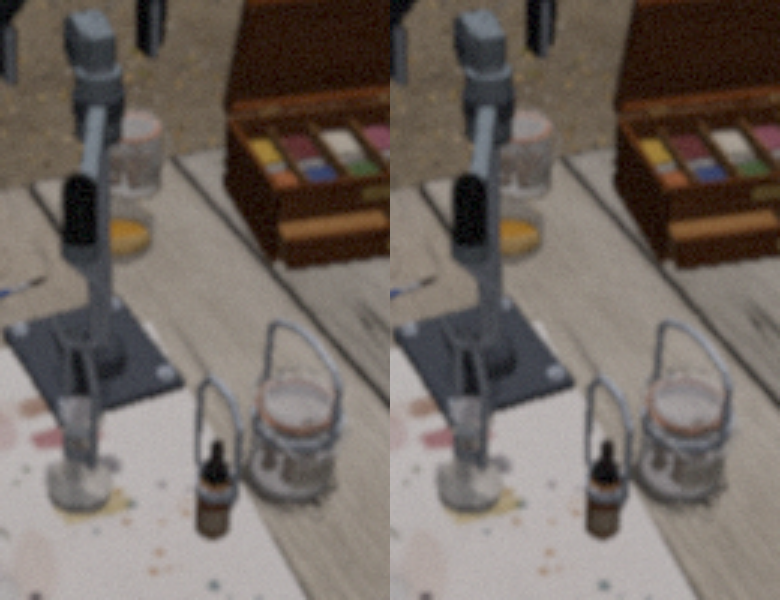

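The muller hangs upright and almost still, the hook is fully up, the jar and bottle haven't moved, and the gripper is clear. I'll let it settle briefly and hand in.

```bash
python3 -c "
from h import *
for i in range(60): manip.camera('scene')
print(manip.get_obs()['clock'],manip.hand_in())"
```

```text
the job is handed in; nothing more can be done
15.0 None
```

I handed the job in at 15.0 s: the muller hangs from the raised hook clear of the table, the gripper has let go and is clear, and the jar and dropper bottle still stand where they were (no verdict came back).

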